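# Switch the dust suction to the other port

### The job

Switch the bench's dust suction over from the blue port to the orange one: with closed fingertips push the blue shutter fully shut over its port, then push the orange shutter fully open, and then press the green start button all the way down and let it go. Leave everything else on the bench as it is.

Things in the scene. Friction and masses are not known exactly. Their poses are not given: they have to be found in the camera images.
- gate_blue: fixed plywood dust-port box with the blue shutter, 130 (x) x 200 (y) x 55 mm high, grey deck on top, two guide rails 8 mm above the deck along its long edges, open at both ends. Origin: centre of its underside. The shutter slides along its y; the dark round port (66 mm) is in the deck at local (0, -42.5 mm). A pipe stub, 41 mm high, sticks out 40 mm at local -x.
- shutter_blue (a joint): travel of the blue shutter in m along the box's +y: 0 = shut (shutter centre at local y -42.5 mm, covering the port), 0.085 = fully open (centre at local y +42.5 mm, port clear). Hard stops at both ends; it stays where it is left, and takes about 2 N plus 12 N per m/s to slide.
- shutter_blue_top (a point): centre of the top of the blue shutter, 77 mm above the bench; axes as its box. Plain slab 100 (x) x 95 (y) x 22 mm thick, too wide to grip, lying on the deck (55 mm high). Push it on its upright end faces, at local y +-47.5 mm from this point: the +y face to shut it, the -y face to open it.
- gate_orange: fixed plywood dust-port box with the orange shutter, 130 (x) x 200 (y) x 55 mm high, grey deck on top, two guide rails 8 mm above the deck along its long edges, open at both ends. Origin: centre of its underside. The shutter slides along its y; the dark round port (66 mm) is in the deck at local (0, -42.5 mm). A pipe stub, 41 mm high, sticks out 40 mm at local -x.
- shutter_orange (a joint): travel of the orange shutter in m along the box's +y: 0 = shut (shutter centre at local y -42.5 mm, covering the port), 0.085 = fully open (centre at local y +42.5 mm, port clear). Hard stops at both ends; it stays where it is left, and takes about 2 N plus 12 N per m/s to slide.
- shutter_orange_top (a point): centre of the top of the orange shutter, 77 mm above the bench; axes as its box. Plain slab 100 (x) x 95 (y) x 22 mm thick, too wide to grip, lying on the deck (55 mm high). Push it on its upright end faces, at local y +-47.5 mm from this point: the +y face to shut it, the -y face to open it.
- start_button (a joint): travel of the green start button in m: 0 = up, 0.006 = fully down; a spring (5 N when fully down) returns it.
- start_button_top (a point): centre of the top of the green round start button, 32 mm across, facing up, 62 mm above the bench when up, on a fixed grey switch box 70 x 70 x 40 mm; pressed straight down.
- tape: loose roll of white tape, 60 mm across, 25 mm high; origin: centre of its underside. Leave alone.
- sandblock: loose cork sanding block 70 x 50 x 32 mm; origin: centre of its underside. Leave alone.
- jar: loose glass jar with steel lid, 56 mm across, 70 mm high; origin: centre of its underside. Leave alone.
- glue: loose yellow glue bottle, 52 mm across, 130 mm high; origin: centre of its underside. Leave alone.
- mallet: loose hammer lying on the bench, handle towards its local -x; leave alone.
- offcut: loose wooden offcut 160 x 45 x 19 mm lying on the bench; origin: centre of its underside. Leave alone.
- driver: loose screwdriver lying on the bench, handle towards its local -x; leave alone.
There are look-alikes about, which are no part of the job. Leave any red or yellow look-alike of the part that bears start_button alone.

How it is judged:
By the outcome, as a careful person would: the job done as asked, in the order asked, and still so for the second after the job is handed in, with the robot touching nothing.
It also fails if it takes over 58 s, if anything falls off the work surface, if the arm or the gripper's body presses on something with over 40 N, if the wrist force passes 120 N, or if a joint passes its speed limit or range.

### The arm

A 6-joint arm with a two-finger parallel gripper is mounted at the origin on the work surface. World frame = base frame: x ahead of the robot, y to its left, z up, the work surface at z = 0. Lengths are in m, angles in rad, forces in N, time in s.
With the tool pointing down it reaches from about 0.3 to 0.875 m from the base axis. Payload 4.2 kg.
Tool frame: the origin (TCP) lies at the very end of the fingers, on their centre line; the grasp point (between the pads) lies 19 mm behind it; z points along the fingers, y is the line along which they close (so a half turn about z gives the same grasp; the last joint's range is limited). The gripper opens to 85 mm and grips with 20 to 120 N. Pads are 22 mm wide; open, the fingers measure 114 mm over their backs; the gripper's body (76 mm by 85 mm) begins 54 mm behind the grasp point. The pads swing forward as they close: fully open they stand 13 mm farther back than shut.
Start: joints at [-1.175, 0.32, 1.565, -0, 1.257, -0.02], TCP at [0.232, -0.526, 0.231] pointing down, gripper open.
Joint ranges: [-3.11, 3.11], [-0.84, 2.01], [0.21, 2.61], [-1.34, 4.49], [0.05, 2.63], [-2.56, 2.56]. Speed limits (rad/s): [2.57, 2.57, 3.14, 3.14, 3.14, 3.14].

### API

Orientations are given as a unit quaternion [w, x, y, z].
In Python, from plant import observe, snapshot, sign_off, spot_in, regions_of, place_of gives the robot as it stands. The module is installed in compiled form; this text tells all that it offers.
- The arm moves only by the tool jog_arm, never from a script. Its argument "motion" is a list of rows, each an object of numbers: "x", "y", "z": the shift along the world's x, y, z in units of 25 mm (1.0 is 25 mm); "rx", "ry", "rz": the turn, a rotation vector about the world's x, y, z in units of 5 degrees (1.0 is 5 degrees). In form: [{"x": .., "y": .., "z": .., "rx": .., "ry": .., "rz": ..}, ...]. A call has 1 to 10 rows; each row is the pose to reach, as a shift and turn from the pose commanded when the call began; what a row does not reach only later rows make up. A row lasts 1/10 s, in which the tool goes at most 50 mm and 8.59 degrees, less where a joint would pass 70% of its speed; a pose out of reach is approached as far as the arm can. A call with a gripper value outside its range is refused whole. "grip" is the finger opening in mm, from 0 to 85.4, set as the call begins (left out, the last holds). The fingers move at their own pace and stop on an object; "force" is the grip in N (left out, the last holds). Time passes only in rows, so rows that repeat a pose let the fingers close. It gives the time, the measured TCP pose, the force, the opening and the grip force at its end, in the units of the state.
- observe(): the state, without advancing time (a new reading comes with each control period).
- snapshot(name): name is "scene" or "top" or "wrist"; returns a dict with "pixels" (480x640x3 uint8, red, green, blue), "camera_matrix" (3x3 intrinsics, pixels), "k1" (the pictures are not rectified: a ray, as slopes to the right and down, at radius r is drawn at 1 + k1 r^2 times it, then the intrinsics apply), "view" (4x4, takes a point from world to camera coordinates); the wrist camera has in their place "hand_eye" (4x4, takes a point from camera to tool coordinates, whose origin is the TCP and whose axes are the flange's). Camera axes: x right, y down, z forward; pixel columns grow to the right and rows downward; lengths in m; the calibration is good to about 2 mm. A picture is of the moment at which its call begins: read the wrist's pose just before it. There is no depth.
- sign_off(): hands the job in; it is judged then, once.
Trained networks look in the newest picture that a camera, given by its name, has taken for a name from the list of things; names that differ only in an ending like _2 or _b are one class to them, and where a whole thing is asked for, a point or a joint stands for the part that bears it (a point fixed in the world has none). Each returns a list of dicts, best first, with "confidence" (0 to 1); they miss things now and then, are a little off and sometimes report something else, mostly with a low value. They report only what shows in the picture. A call takes as long as a camera call. They do not tell look-alikes from the thing itself.
- spot_in(thing, camera): "centre" ([x, y, z] in m, in the coordinates of the camera as it stood for that picture, good to about 4 mm: the middle of the surface that is visible of it).
- regions_of(thing, camera): "mask" (480x640 bool, what is visible of it).
- place_of(thing, camera): "centre" ([x, y, z] in m, in the coordinates of the camera as it stood for that picture, good to about 4 mm: a listed point, or the origin of a listed thing).
The state is a dict: "t": time; "joints": joint angles; "joint_vel": joint speeds; "joint_efforts": joint torques, N m; "position": TCP position; "eef_rot": TCP orientation; "force": force on the tool from outside, world axes, zero at the start; "ft_torque": the same for the moment, N m; "width": finger opening in m; "grasp_force": force on a finger pad.
Only numpy, scipy, OpenCV 4.12 (cv2) and the standard library are available. Lean on these libraries where they do the work, as an engineer would, in place of code of your own. Each camera call takes 0.05 s, during which the arm holds its last target. There are 200 camera calls.

## Working session

There is one attempt and no reset: what is moved stays moved. The work goes in short steps, Python scripts to look and compute and a tool call to move; the robot and the scene stay as the last step left them, time stands still between calls to the robot, and variables do not carry over. Pictures are saved under pics/ and viewed, at most 10 in all, crops included, and the job is handed in when it is done.

Besides the shell and the picture viewer there is one more tool, called after "Request:" in YAML: its name, and indented under it one key for each argument. jog_arm: Moves the arm, as the interface text tells. Its arguments: {"type":"object","properties":{"motion":{"type":"array"},"grip":{"type":"number"},"force":{"type":"number"}},"required":["motion"]}

```bash
mkdir -p pics; cat > h.py <<'E'
import numpy as np, cv2
from plant import observe, snapshot, sign_off, spot_in, regions_of, place_of
def world(s,c):
    V=s["view"]; return (np.linalg.inv(V)@np.r_[c,1])[:3]
def pix2w(s,uv,z):
    K=s["camera_matrix"]; d=(np.array(uv,float)-[K[0,2],K[1,2]])/[K[0,0],K[1,1]]
    p=d.copy()
    for _ in range(20): p=d/(1+s["k1"]*(p@p))
    V=np.linalg.inv(s["view"]); r=V[:3,:3]@np.r_[p,1]; o=V[:3,3]
    return o+r*(z-o[2])/r[2]
def save(s,n): cv2.imwrite(f"pics/{n}.png",s["pixels"][:,:,::-1])
E
python3 - <<'E'
from h import *
np.set_printoptions(precision=3,suppress=True)
for cam in ["top","scene"]:
    s=snapshot(cam); save(s,cam+"1")
    for n in ["gate_blue","gate_orange","shutter_blue_top","shutter_orange_top","start_button_top","tape","sandblock","jar","glue","mallet","offcut","driver"]:
        print(cam,n,[(world(s,d["centre"]),round(d["confidence"],2)) for d in place_of(n,cam)[:3]])
print(observe()["t"])
E
```

```text
top gate_blue [(array([ 0.545, -0.198,  0.005]), 0.96)]
top gate_orange [(array([ 0.472,  0.181, -0.001]), 0.63)]
top shutter_blue_top [(array([ 0.542, -0.182,  0.076]), 0.73), (array([0.472, 0.157, 0.077]), 0.68)]
top shutter_orange_top [(array([0.476, 0.159, 0.079]), 0.63)]
top start_button_top [(array([0.697, 0.345, 0.064]), 0.6), (array([ 0.737, -0.111,  0.062]), 0.56), (array([0.474, 0.157, 0.079]), 0.56)]
top tape [(array([0.554, 0.011, 0.001]), 0.75), (array([0.698, 0.012, 0.062]), 0.24)]
top sandblock [(array([ 0.441,  0.028, -0.002]), 0.56)]
top jar [(array([0.74 , 0.182, 0.001]), 0.88)]
top glue [(array([ 0.741, -0.234, -0.004]), 0.97), (array([ 0.42 , -0.463,  0.003]), 0.5)]
top mallet [(array([ 0.62 ,  0.451, -0.001]), 0.56)]
top offcut [(array([ 0.421, -0.465,  0.002]), 0.96), (array([ 0.444,  0.027, -0.003]), 0.6), (array([ 0.619,  0.447, -0.003]), 0.36)]
top driver [(array([ 0.337,  0.417, -0.001]), 0.75), (array([0.698, 0.011, 0.06 ]), 0.39)]
scene gate_blue [(array([ 0.553, -0.201,  0.002]), 0.87), (array([0.471, 0.182, 0.004]), 0.41)]
scene gate_orange [(array([0.47 , 0.182, 0.001]), 0.64)]
scene shutter_blue_top [(array([ 0.544, -0.19 ,  0.08 ]), 0.95)]
scene shutter_orange_top [(array([0.473, 0.16 , 0.079]), 0.85)]
scene start_button_top [(array([ 0.738, -0.109,  0.065]), 0.69), (array([0.699, 0.348, 0.068]), 0.45), (array([0.697, 0.013, 0.064]), 0.44)]
scene tape [(array([0.553, 0.008, 0.002]), 0.95)]
scene sandblock [(array([0.442, 0.031, 0.003]), 0.93)]
scene jar [(array([ 0.737,  0.184, -0.002]), 0.69), (array([0.34 , 0.42 , 0.005]), 0.4)]
scene glue [(array([ 0.742, -0.237,  0.003]), 0.87)]
scene mallet [(array([0.617, 0.451, 0.002]), 0.55)]
scene offcut [(array([ 0.422, -0.468, -0.002]), 0.87)]
scene driver [(array([0.343, 0.416, 0.004]), 0.9), (array([ 0.738, -0.238,  0.001]), 0.74)]
1.3
```

View pics/top1.png

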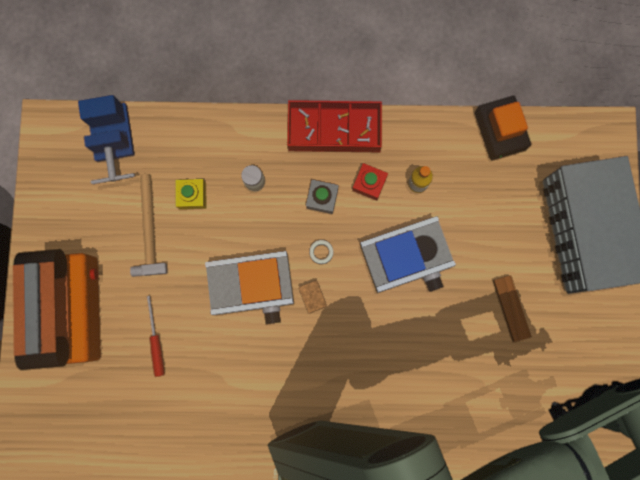

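View pics/scene1.png

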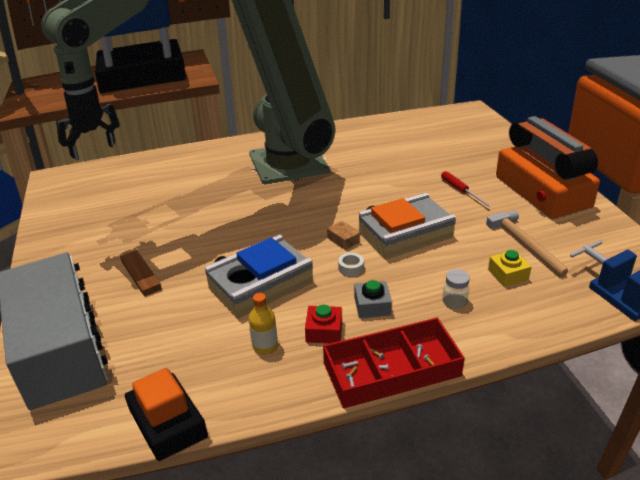

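Top view: the blue box is at about (407,253), with its port uncovered at (428,247) and the shutter at (400,256). The orange shutter is at (260,281) on its box at (250,282). The grey switch box with the real green button is at (322,195). The red and yellow look-alikes are at (370,180) and (190,192). Next I'll get the yaws and exact edges.

```bash
python3 - <<'E'
from h import *
np.set_printoptions(precision=4,suppress=True)
s=snapshot("top"); hsv=cv2.cvtColor(s["pixels"],cv2.COLOR_RGB2HSV)
def comp(m,seed):
    n,l=cv2.connectedComponents(m.astype(np.uint8)); return l==l[seed[1],seed[0]]
for nm,seed,rng in [("blue",(400,256),(105,130)),("orange",(260,281),(5,18))]:
    m=(hsv[...,0]>=rng[0])&(hsv[...,0]<=rng[1])&(hsv[...,1]>170)
    m=comp(m,seed); ys,xs=np.nonzero(m)
    P=np.array([pix2w(s,(x,y),.077)[:2] for x,y in zip(xs,ys)],np.float32)
    print(nm,m.sum(),cv2.minAreaRect(P),P.mean(0))
    print(cv2.boxPoints(cv2.minAreaRect(P)))
# grey box outline / button
m=comp((hsv[...,0]>45)&(hsv[...,0]<80)&(hsv[...,1]>100),(322,195)); ys,xs=np.nonzero(m)
print("btn",m.sum(),pix2w(s,(xs.mean(),ys.mean()),.062),xs.mean(),ys.mean())
for g in ["gate_blue","gate_orange"]:
    m=regions_of(g,"top")[0]["mask"]; ys,xs=np.nonzero(m)
    P=np.array([pix2w(s,(x,y),.063)[:2] for x,y in zip(xs,ys)],np.float32); print(g,cv2.minAreaRect(P))
c=s["pixels"][150:340,190:470]; cv2.imwrite("pics/crop.png",cv2.resize(c[:,:,::-1],None,fx=2.8,fy=2.8,interpolation=cv2.INTER_CUBIC))
o=observe(); print(o["position"],o["eef_rot"])
E
```

```text
blue 307199 ((0.6067646145820618, 0.018046796321868896), (1.172242522239685, 1.609167456626892), 0.7930045127868652) [0.5867 0.0135]
[[ 0.0096  0.8144]
 [ 0.0318 -0.7946]
 [ 1.204  -0.7783]
 [ 1.1817  0.8307]]
orange 1552 ((0.4750533998012543, 0.15628086030483246), (0.09783470630645752, 0.09225843101739883), 8.864444732666016) [0.4747 0.1563]
[[0.4196 0.1943]
 [0.4338 0.1032]
 [0.5305 0.1182]
 [0.5163 0.2094]]
btn 119 [0.6943 0.01   0.062 ] 321.52100840336135 193.45378151260505
gate_blue ((0.5283547043800354, -0.20598557591438293), (0.1685640513896942, 0.20242011547088623), 20.39067268371582)
gate_orange ((0.4526980221271515, 0.1793806105852127), (0.17299239337444305, 0.20701400935649872), 7.572327613830566)
[ 0.2323 -0.526   0.2313] [0.     0.9785 0.2064 0.    ]
```

View pics/crop.png

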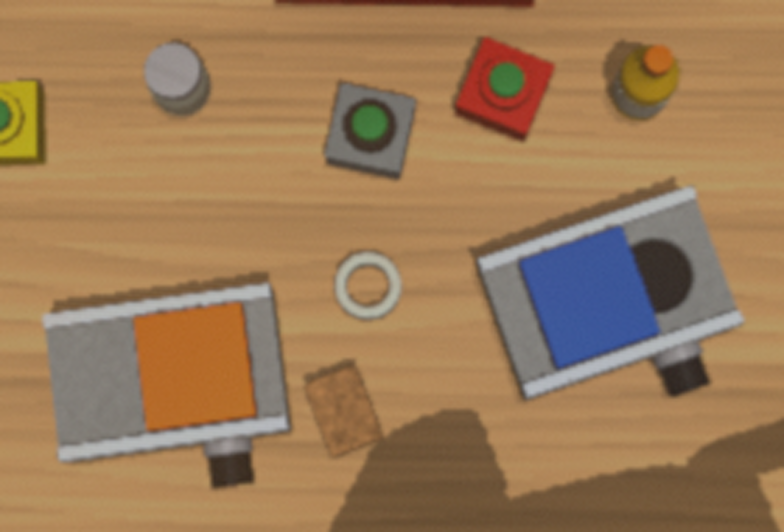

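The crop shows the blue shutter mostly open and the orange one mostly shut, both with a gap at each end. I can read the rail corners and shutter corners well enough to get yaw and centres.

```bash
python3 - <<'E'
from h import *
np.set_printoptions(precision=4,suppress=True)
s=snapshot("top")
def q(C,z): return np.array([pix2w(s,np.array(c)/2.8+[190-.3,150-.3],z)[:2] for c in C])
B=q([(478,262),(693,190),(742,322),(526,398)],.063);O=q([(44,318),(270,285),(290,430),(62,460)],.063)
SB=q([(520,262),(622,226),(660,334),(557,368)],.077);SO=q([(134,318),(242,303),(257,416),(147,430)],.077)
for n,b,sh in [("blue",B,SB),("orange",O,SO)]:
    d=(b[0]-b[1]+b[3]-b[2])/2; L=np.linalg.norm(d); y=d/L; yaw=np.degrees(np.arctan2(-y[0],y[1])); c=b.mean(0)
    t=(sh.mean(0)-c); e=(sh[0]-sh[1]+sh[3]-sh[2]); print(n,"L",L,"W",np.linalg.norm(b[0]-b[3]),"c",c,"yaw",yaw,np.degrees(np.arctan2(-e[0],e[1])),"shutter",sh.mean(0),"local y",t@y, "x",t@[y[1],-y[0]])
    for k in (-.125,0.02,-.02,.125): print("  local y",k,c+k*y)
print("btn",q([(370,122)],.062))
E
```

```text
blue L 0.19931670037855562 W 0.1256505851206813 c [ 0.5455 -0.2025] yaw 19.832577112738125 19.742986106296087 shutter [ 0.5395 -0.1836] local y 0.019792551396237285 x 0.0007573733857836917
  local y -0.125 [ 0.588  -0.3201]
  local y 0.02 [ 0.5388 -0.1837]
  local y -0.02 [ 0.5523 -0.2213]
  local y 0.125 [ 0.5031 -0.0849]
orange L 0.19837710538811942 W 0.12447645148254251 c [0.47  0.182] yaw 8.725603224440245 8.403882724495086 shutter [0.4748 0.1557] local y -0.026669962252341656 x 0.0007608727801720892
  local y -0.125 [0.4889 0.0584]
  local y 0.02 [0.4669 0.2017]
  local y -0.02 [0.473  0.1622]
  local y 0.125 [0.451  0.3055]
btn [[0.6948 0.0092]]
```

Request:
jog_arm:
  motion:
    - {"x": 0.6, "y": 0.9}
    - {"x": 1.8, "y": 2.6}
    - {"x": 3.1, "y": 4.5}
    - {"x": 4.4, "y": 6.5, "rz": -0.2}
    - {"x": 5.7, "y": 8.5, "rz": -0.4}
    - {"x": 7, "y": 10.4, "rz": -0.6}
    - {"x": 8.3, "y": 12.3, "rz": -0.8}
    - {"x": 9.5, "y": 14.2, "rz": -0.8}
    - {"x": 10.5, "y": 15.7, "rz": -0.8}
    - {"x": 11.15, "y": 16.7, "rz": -0.8}
  grip: 0
  force: 60

```text
schema error: expected keys x, y, z, rx, ry, rz
```

Request:
jog_arm:
  motion:
    - {"x": 0.6, "y": 0.9, "z": 0, "rx": 0, "ry": 0, "rz": 0}
    - {"x": 1.8, "y": 2.6, "z": 0, "rx": 0, "ry": 0, "rz": 0}
    - {"x": 3.1, "y": 4.5, "z": 0, "rx": 0, "ry": 0, "rz": 0}
    - {"x": 4.4, "y": 6.5, "z": 0, "rx": 0, "ry": 0, "rz": -0.2}
    - {"x": 5.7, "y": 8.5, "z": 0, "rx": 0, "ry": 0, "rz": -0.4}
    - {"x": 7, "y": 10.4, "z": 0, "rx": 0, "ry": 0, "rz": -0.6}
    - {"x": 8.3, "y": 12.3, "z": 0, "rx": 0, "ry": 0, "rz": -0.8}
    - {"x": 9.5, "y": 14.2, "z": 0, "rx": 0, "ry": 0, "rz": -0.8}
    - {"x": 10.5, "y": 15.7, "z": 0, "rx": 0, "ry": 0, "rz": -0.8}
    - {"x": 11.15, "y": 16.7, "z": 0, "rx": 0, "ry": 0, "rz": -0.8}
  grip: 0
  force: 60

```text
t: 2.5
position: [0.4982, -0.1275, 0.2316]
eef_rot: [0.0, 0.985, 0.172, 0.0]
force: [0.7, -1.7, 0.4]
width: 0.0002
grasp_force: 0.0
```

Request:
jog_arm:
  motion:
    - {"x": 0, "y": 0, "z": -0.6, "rx": 0, "ry": 0, "rz": 0}
    - {"x": 0, "y": 0, "z": -1.6, "rx": 0, "ry": 0, "rz": 0}
    - {"x": 0, "y": 0, "z": -2.6, "rx": 0, "ry": 0, "rz": 0}
    - {"x": 0, "y": 0, "z": -3.6, "rx": 0, "ry": 0, "rz": 0}
    - {"x": 0, "y": 0, "z": -4.4, "rx": 0, "ry": 0, "rz": 0}
    - {"x": 0, "y": 0, "z": -4.8, "rx": 0, "ry": 0, "rz": 0}
    - {"x": 0, "y": 0, "z": -4.8, "rx": 0, "ry": 0, "rz": 0}

```text
t: 3.2
position: [0.4966, -0.1292, 0.1103]
eef_rot: [-0.001, 0.985, 0.172, -0.001]
force: [-0.7, -0.0, 0.0]
width: 0.0003
grasp_force: 0.0
```

```bash
python3 - <<'E'
from h import *
np.set_printoptions(precision=4,suppress=True)
o=observe();print(o["position"],o["eef_rot"],o["joints"])
a=snapshot("wrist")["pixels"]; b=snapshot("top")["pixels"][180:330,320:520]
b=cv2.resize(b,(640,480)); cv2.imwrite("pics/w1.png",cv2.resize(np.hstack([a,b]),(800,300))[:,:,::-1])
E
```

```text
[ 0.4966 -0.1292  0.1103] [-0.0006  0.9851  0.1721 -0.0012] [-0.277   0.3364  1.8779 -0.0001  0.93    0.9479]
```

View pics/w1.png

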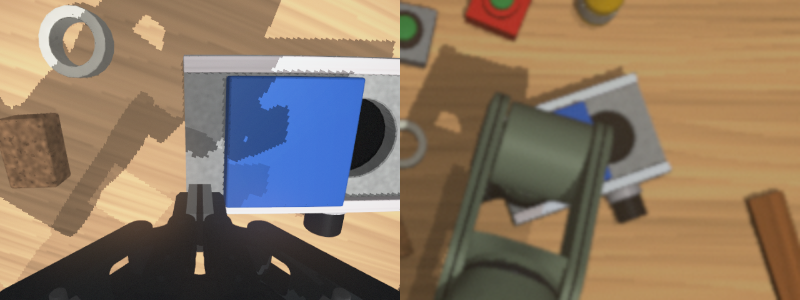

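The shutter sits right of the fingertips, with a clear gap on its +y side. I'll centre the tool on the box axis behind that face and go down to 65 mm.

Request:
jog_arm:
  motion:
    - {"x": 0.25, "y": 0.5, "z": 0, "rx": 0, "ry": 0, "rz": 0}
    - {"x": 0.53, "y": 1.02, "z": 0, "rx": 0, "ry": 0, "rz": 0}
    - {"x": 0.53, "y": 1.02, "z": -0.6, "rx": 0, "ry": 0, "rz": 0}
    - {"x": 0.53, "y": 1.02, "z": -1.2, "rx": 0, "ry": 0, "rz": 0}
    - {"x": 0.53, "y": 1.02, "z": -1.8, "rx": 0, "ry": 0, "rz": 0}
    - {"x": 0.53, "y": 1.02, "z": -1.8, "rx": 0, "ry": 0, "rz": 0}

```text
t: 3.9
position: [0.5101, -0.1026, 0.0653]
eef_rot: [-0.001, 0.985, 0.173, -0.001]
force: [0.7, 0.5, 0.5]
width: 0.0003
grasp_force: 0.0
```

Request:
jog_arm:
  motion:
    - {"x": 0.1, "y": -0.28, "z": 0, "rx": 0, "ry": 0, "rz": 0}
    - {"x": 0.21, "y": -0.58, "z": 0, "rx": 0, "ry": 0, "rz": 0}
    - {"x": 0.32, "y": -0.88, "z": 0, "rx": 0, "ry": 0, "rz": 0}
    - {"x": 0.43, "y": -1.2, "z": 0, "rx": 0, "ry": 0, "rz": 0}
    - {"x": 0.54, "y": -1.5, "z": 0, "rx": 0, "ry": 0, "rz": 0}
    - {"x": 0.65, "y": -1.8, "z": 0, "rx": 0, "ry": 0, "rz": 0}
    - {"x": 0.76, "y": -2.1, "z": 0, "rx": 0, "ry": 0, "rz": 0}
    - {"x": 0.87, "y": -2.4, "z": 0, "rx": 0, "ry": 0, "rz": 0}
    - {"x": 0.98, "y": -2.7, "z": 0, "rx": 0, "ry": 0, "rz": 0}
    - {"x": 1.05, "y": -2.9, "z": 0, "rx": 0, "ry": 0, "rz": 0}

```text
t: 4.9
position: [0.537, -0.1772, 0.0663]
eef_rot: [0.0, 0.985, 0.172, -0.0]
force: [1.5, 3.3, 4.0]
width: -0.0001
grasp_force: 1.9
```

Request:
jog_arm:
  motion:
    - {"x": 0.03, "y": -0.08, "z": 0, "rx": 0, "ry": 0, "rz": 0}
    - {"x": 0.06, "y": -0.15, "z": 0, "rx": 0, "ry": 0, "rz": 0}
    - {"x": 0.08, "y": -0.23, "z": 0, "rx": 0, "ry": 0, "rz": 0}
    - {"x": 0.11, "y": -0.3, "z": 0, "rx": 0, "ry": 0, "rz": 0}
    - {"x": 0.11, "y": -0.3, "z": 0, "rx": 0, "ry": 0, "rz": 0}

```text
t: 5.4
position: [0.5393, -0.1841, 0.0661]
eef_rot: [0.0, 0.985, 0.172, -0.0]
force: [-0.3, 1.1, 2.2]
width: -0.0002
grasp_force: 0.9
```

Request:
jog_arm:
  motion:
    - {"x": 0.03, "y": -0.08, "z": 0, "rx": 0, "ry": 0, "rz": 0}
    - {"x": 0.06, "y": -0.15, "z": 0, "rx": 0, "ry": 0, "rz": 0}
    - {"x": 0.06, "y": -0.15, "z": 0, "rx": 0, "ry": 0, "rz": 0}

```text
t: 5.7
position: [0.5407, -0.1877, 0.0661]
eef_rot: [-0.0, 0.985, 0.172, -0.0]
force: [-0.9, 2.4, 2.2]
width: -0.0001
grasp_force: 1.5
```

Request:
jog_arm:
  motion:
    - {"x": 0.03, "y": -0.08, "z": 0, "rx": 0, "ry": 0, "rz": 0}
    - {"x": 0.06, "y": -0.15, "z": 0, "rx": 0, "ry": 0, "rz": 0}
    - {"x": 0.06, "y": -0.15, "z": 0, "rx": 0, "ry": 0, "rz": 0}

```text
t: 6.0
position: [0.5408, -0.1881, 0.0661]
eef_rot: [-0.004, 0.985, 0.171, -0.002]
force: [-3.1, 13.2, 6.2]
width: -0.0005
grasp_force: 7.3
```

The force jumped to 13 N with no further motion, so the blue shutter is against its stop. I'll back off and take a picture before moving on.

Request:
jog_arm:
  motion:
    - {"x": -0.2, "y": 0.56, "z": 0, "rx": 0, "ry": 0, "rz": 0}
    - {"x": -0.4, "y": 1.1, "z": 0.3, "rx": 0, "ry": 0, "rz": 0}
    - {"x": -0.6, "y": 2, "z": 1.5, "rx": 0, "ry": 0, "rz": 0}
    - {"x": -0.9, "y": 3.5, "z": 2.5, "rx": 0, "ry": 0, "rz": -0.5}
    - {"x": -1.2, "y": 5, "z": 2.5, "rx": 0, "ry": 0, "rz": -1}
    - {"x": -1.5, "y": 6.7, "z": 2.5, "rx": 0, "ry": 0, "rz": -1.5}
    - {"x": -1.8, "y": 8.4, "z": 2.5, "rx": 0, "ry": 0, "rz": -2}
    - {"x": -2.1, "y": 10, "z": 2.5, "rx": 0, "ry": 0, "rz": -2.24}
    - {"x": -2.26, "y": 10.8, "z": 2.5, "rx": 0, "ry": 0, "rz": -2.24}
    - {"x": -2.26, "y": 10.8, "z": 2.5, "rx": 0, "ry": 0, "rz": -2.24}

```text
t: 7.0
position: [0.4853, 0.0808, 0.1293]
eef_rot: [0.0, 0.997, 0.077, 0.0]
force: [0.8, 0.2, 0.5]
width: -0.0001
grasp_force: 0.0
```

```bash
python3 - <<'E'
from h import *
np.set_printoptions(precision=4,suppress=True)
o=observe();print(o["position"],o["eef_rot"])
a=snapshot("wrist")["pixels"]; b=snapshot("top")["pixels"][150:330,290:530]
b=cv2.resize(b,(640,480)); cv2.imwrite("pics/w2.png",cv2.resize(np.hstack([a,b]),(800,300))[:,:,::-1])
E
```

```text
[0.4853 0.0808 0.1293] [0.0001 0.997  0.0774 0.0005]
```

View pics/w2.png

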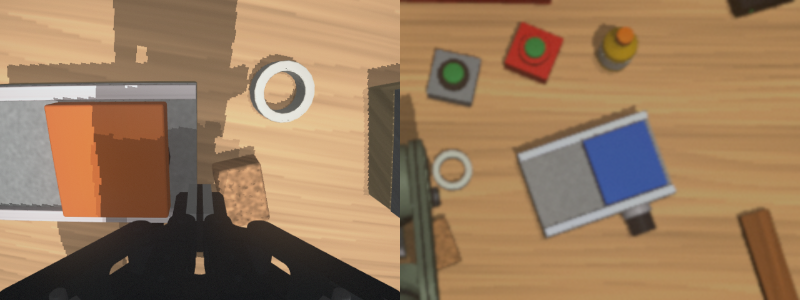

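The blue shutter covers its port (right panel, about (625,165)). The tool is off the orange shutter's -y face with a clear gap. I'll lower and push.

Request:
jog_arm:
  motion:
    - {"x": 0.02, "y": -0.16, "z": -0.6, "rx": 0, "ry": 0, "rz": 0}
    - {"x": 0.02, "y": -0.16, "z": -1.3, "rx": 0, "ry": 0, "rz": 0}
    - {"x": 0.02, "y": -0.16, "z": -2, "rx": 0, "ry": 0, "rz": 0}
    - {"x": 0.02, "y": -0.16, "z": -2.55, "rx": 0, "ry": 0, "rz": 0}
    - {"x": 0.02, "y": -0.16, "z": -2.55, "rx": 0, "ry": 0, "rz": 0}

```text
t: 7.6
position: [0.4855, 0.0731, 0.0636]
eef_rot: [0.0, 0.997, 0.074, -0.002]
force: [-0.8, -0.2, -0.3]
width: 0.0001
grasp_force: 0.0
```

Request:
jog_arm:
  motion:
    - {"x": -0.05, "y": 0.3, "z": 0, "rx": 0, "ry": 0, "rz": 0}
    - {"x": -0.1, "y": 0.62, "z": 0, "rx": 0, "ry": 0, "rz": 0}
    - {"x": -0.14, "y": 0.95, "z": 0, "rx": 0, "ry": 0, "rz": 0}
    - {"x": -0.19, "y": 1.25, "z": 0, "rx": 0, "ry": 0, "rz": 0}
    - {"x": -0.24, "y": 1.55, "z": 0, "rx": 0, "ry": 0, "rz": 0}
    - {"x": -0.28, "y": 1.85, "z": 0, "rx": 0, "ry": 0, "rz": 0}
    - {"x": -0.33, "y": 2.15, "z": 0, "rx": 0, "ry": 0, "rz": 0}
    - {"x": -0.38, "y": 2.5, "z": 0, "rx": 0, "ry": 0, "rz": 0}
    - {"x": -0.43, "y": 2.8, "z": 0, "rx": 0, "ry": 0, "rz": 0}
    - {"x": -0.46, "y": 3, "z": 0, "rx": 0, "ry": 0, "rz": 0}

```text
t: 8.6
position: [0.475, 0.1504, 0.0651]
eef_rot: [-0.0, 0.997, 0.075, 0.0]
force: [1.1, -1.7, 1.1]
width: -0.0
grasp_force: 1.3
```

Request:
jog_arm:
  motion:
    - {"x": -0.02, "y": 0.12, "z": 0, "rx": 0, "ry": 0, "rz": 0}
    - {"x": -0.04, "y": 0.24, "z": 0, "rx": 0, "ry": 0, "rz": 0}
    - {"x": -0.05, "y": 0.36, "z": 0, "rx": 0, "ry": 0, "rz": 0}
    - {"x": -0.07, "y": 0.48, "z": 0, "rx": 0, "ry": 0, "rz": 0}
    - {"x": -0.07, "y": 0.48, "z": 0, "rx": 0, "ry": 0, "rz": 0}

```text
t: 9.1
position: [0.4729, 0.1619, 0.0649]
eef_rot: [-0.0, 0.997, 0.075, -0.0]
force: [-0.2, 0.3, 0.7]
width: 0.0
grasp_force: 0.1
```

Request:
jog_arm:
  motion:
    - {"x": -0.01, "y": 0.08, "z": 0, "rx": 0, "ry": 0, "rz": 0}
    - {"x": -0.02, "y": 0.16, "z": 0, "rx": 0, "ry": 0, "rz": 0}
    - {"x": -0.03, "y": 0.22, "z": 0, "rx": 0, "ry": 0, "rz": 0}
    - {"x": -0.03, "y": 0.22, "z": 0, "rx": 0, "ry": 0, "rz": 0}

```text
t: 9.5
position: [0.4724, 0.1647, 0.0649]
eef_rot: [0.002, 0.997, 0.076, -0.0]
force: [2.7, -11.5, 0.5]
width: 0.0004
grasp_force: 6.1
```

The orange stop was felt at 11.5 N. Now I'll retreat, lift and go above the grey box's green button.

Request:
jog_arm:
  motion:
    - {"x": 0.05, "y": -0.4, "z": 0, "rx": 0, "ry": 0, "rz": 0}
    - {"x": 0.1, "y": -0.8, "z": 0.5, "rx": 0, "ry": 0, "rz": 0}
    - {"x": 0.5, "y": -1.2, "z": 1.8, "rx": 0, "ry": 0, "rz": 0}
    - {"x": 1.7, "y": -2, "z": 2.9, "rx": 0, "ry": 0, "rz": 0}
    - {"x": 3.2, "y": -2.9, "z": 2.9, "rx": 0, "ry": 0, "rz": 0}
    - {"x": 4.7, "y": -3.8, "z": 2.9, "rx": 0, "ry": 0, "rz": 0}
    - {"x": 6.2, "y": -4.7, "z": 2.9, "rx": 0, "ry": 0, "rz": 0}
    - {"x": 7.6, "y": -5.5, "z": 2.9, "rx": 0, "ry": 0, "rz": 0}
    - {"x": 8.6, "y": -6.1, "z": 2.9, "rx": 0, "ry": 0, "rz": 0}
    - {"x": 8.95, "y": -6.25, "z": 2.9, "rx": 0, "ry": 0, "rz": 0}

```text
t: 10.5
position: [0.6983, 0.0087, 0.1379]
eef_rot: [-0.0, 0.997, 0.074, 0.001]
force: [0.2, 1.2, -0.0]
width: 0.0001
grasp_force: 0.0
```

```bash
python3 - <<'E'
from h import *
from scipy.spatial.transform import Rotation as R
np.set_printoptions(precision=4,suppress=True)
o=observe();print(o["position"],o["eef_rot"],o["joint_vel"])
s=snapshot("wrist");a=s["pixels"]
T=np.eye(4);q=o["eef_rot"];T[:3,:3]=R.from_quat([q[1],q[2],q[3],q[0]]).as_matrix();T[:3,3]=o["position"]
for d in place_of("start_button_top","wrist")[:3]: print(d["confidence"],(T@s["hand_eye"]@np.r_[d["centre"],1])[:3])
b=snapshot("top")["pixels"][150:330,190:430]
b=cv2.resize(b,(640,480)); cv2.imwrite("pics/w3.png",cv2.resize(np.hstack([a,b]),(800,300))[:,:,::-1])
E
```

```text
[0.6983 0.0087 0.1379] [-0.0001  0.9973  0.0739  0.0007] [-0.024   0.1041 -0.1873  0.018   0.1295 -0.0403]
0.92 [0.6954 0.0094 0.0593]
0.78 [ 0.7388 -0.1141  0.0599]
```

View pics/w3.png

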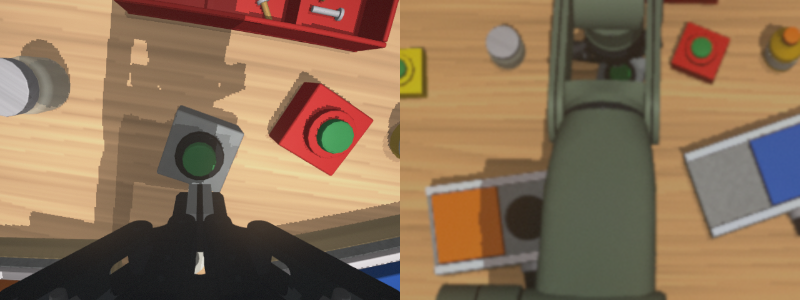

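The orange port is clear (right panel, about (525,215)), with its shutter at the far end. The green button is just ahead of the fingertips, within 3 mm. I'll descend to just above it, then press.

Request:
jog_arm:
  motion:
    - {"x": -0.1, "y": 0.04, "z": -0.6, "rx": 0, "ry": 0, "rz": 0}
    - {"x": -0.1, "y": 0.04, "z": -1.3, "rx": 0, "ry": 0, "rz": 0}
    - {"x": -0.1, "y": 0.04, "z": -2, "rx": 0, "ry": 0, "rz": 0}
    - {"x": -0.1, "y": 0.04, "z": -2.5, "rx": 0, "ry": 0, "rz": 0}
    - {"x": -0.1, "y": 0.04, "z": -2.8, "rx": 0, "ry": 0, "rz": 0}
    - {"x": -0.1, "y": 0.04, "z": -2.8, "rx": 0, "ry": 0, "rz": 0}

```text
t: 11.25
position: [0.6927, 0.0123, 0.0669]
eef_rot: [-0.0, 0.997, 0.075, -0.001]
force: [-0.0, -0.4, -0.0]
width: -0.0
grasp_force: 0.0
```

Request:
jog_arm:
  motion:
    - {"x": 0.1, "y": -0.08, "z": 0, "rx": 0, "ry": 0, "rz": 0}
    - {"x": 0.1, "y": -0.08, "z": -0.1, "rx": 0, "ry": 0, "rz": 0}
    - {"x": 0.1, "y": -0.08, "z": -0.2, "rx": 0, "ry": 0, "rz": 0}
    - {"x": 0.1, "y": -0.08, "z": -0.3, "rx": 0, "ry": 0, "rz": 0}
    - {"x": 0.1, "y": -0.08, "z": -0.38, "rx": 0, "ry": 0, "rz": 0}
    - {"x": 0.1, "y": -0.08, "z": -0.38, "rx": 0, "ry": 0, "rz": 0}

```text
t: 11.85
position: [0.6967, 0.0097, 0.0585]
eef_rot: [0.0, 0.997, 0.075, 0.0]
force: [0.3, -0.5, 2.2]
width: -0.0001
grasp_force: 1.7
```

Contact at 2.2 N, consistent with the spring. Pressing on to the stop.

Request:
jog_arm:
  motion:
    - {"x": 0, "y": 0, "z": -0.06, "rx": 0, "ry": 0, "rz": 0}
    - {"x": 0, "y": 0, "z": -0.12, "rx": 0, "ry": 0, "rz": 0}
    - {"x": 0, "y": 0, "z": -0.16, "rx": 0, "ry": 0, "rz": 0}
    - {"x": 0, "y": 0, "z": -0.2, "rx": 0, "ry": 0, "rz": 0}
    - {"x": 0, "y": 0, "z": -0.2, "rx": 0, "ry": 0, "rz": 0}

```text
t: 12.35
position: [0.6967, 0.0097, 0.0559]
eef_rot: [0.0, 0.997, 0.075, 0.001]
force: [-4.2, -0.8, 14.8]
width: -0.0003
grasp_force: 7.4
```

At 55.9 mm and 14.8 N, well above the 5 N spring, the button is fully down. Now release and pull clear.

Request:
jog_arm:
  motion:
    - {"x": 0, "y": 0, "z": 0.2, "rx": 0, "ry": 0, "rz": 0}
    - {"x": 0, "y": 0, "z": 0.6, "rx": 0, "ry": 0, "rz": 0}
    - {"x": 0, "y": 0, "z": 1.4, "rx": 0, "ry": 0, "rz": 0}
    - {"x": 0, "y": 0, "z": 2.8, "rx": 0, "ry": 0, "rz": 0}
    - {"x": 0, "y": 0, "z": 4.4, "rx": 0, "ry": 0, "rz": 0}
    - {"x": -1, "y": 0, "z": 5.8, "rx": 0, "ry": 0, "rz": 0}
    - {"x": -2.5, "y": 0, "z": 6.5, "rx": 0, "ry": 0, "rz": 0}
    - {"x": -4, "y": 0, "z": 6.5, "rx": 0, "ry": 0, "rz": 0}
    - {"x": -5, "y": 0, "z": 6.5, "rx": 0, "ry": 0, "rz": 0}
    - {"x": -5, "y": 0, "z": 6.5, "rx": 0, "ry": 0, "rz": 0}

```text
t: 13.35
position: [0.5676, 0.01, 0.2159]
eef_rot: [-0.0, 0.997, 0.075, -0.002]
force: [0.5, 0.2, -0.7]
width: -0.0003
grasp_force: 0.0
```

```bash
python3 - <<'E'
from h import *
o=observe();print(o["t"],o["position"],o["force"])
save(snapshot("scene"),"s4")
E
```

```text
13.35 [0.56764169 0.0099971  0.21587318] [ 0.52201172  0.19901796 -0.72958905]
```

View pics/s4.png

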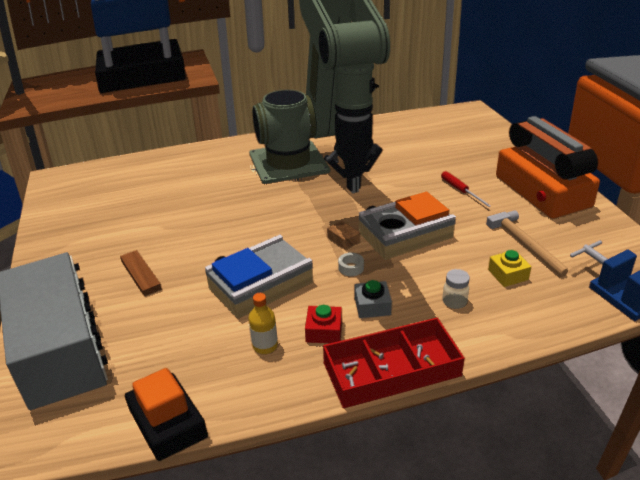

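The picture shows the blue port covered at (243,267), the orange port open at (392,222) and the green button up at (374,288). Nothing else has moved, so I'm handing in.

```bash
python3 -c "
from plant import sign_off
print(sign_off())"
```

```text
the job is handed in; nothing more can be done
None
```

The job is handed in at about 13.4 s: the blue shutter is pushed shut to its stop, then the orange pushed open to its stop, then the green button pressed fully down and released; the last picture shows nothing else moved.

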